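# Lid a canister of walnuts and hold the vacuum pump on its valve

### The arm

A 7-joint arm with a two-finger parallel gripper is mounted at the origin on the work surface. World frame = base frame: x ahead of the robot, y to its left, z up, the work surface at z = 0. Lengths are in m, angles in rad, forces in N, time in s.
With the tool pointing down it reaches from about 0.425 to 0.95 m from the base axis. Payload 4.7 kg.
Tool frame: the origin (TCP) lies on the centre line of the jaws, within the pads' length; the fingertips stand robot.nose_length ahead of it and the grasp point (between the pads) lies 8 mm behind it (robot.nose_length is the distance from the TCP to the fingertips, in m); z points along the fingers, y is the line along which they close (so a half turn about z gives the same grasp; the last joint's range is limited). The gripper opens to 85 mm and grips with 20 to 120 N. Pads are 22 mm wide; open, the fingers measure 114 mm over their backs; the gripper's body (76 mm by 85 mm) begins 54 mm behind the grasp point. The pads swing forward as they close: fully open they stand 13 mm farther back than shut.
Start: joints at [1.288, 0.469, -0.049, 1.532, 0.024, 1.141, -0.082], TCP at [0.17, -0.653, 0.242] pointing down, gripper open.
Joint ranges: [-2.59, 2.59], [-0.33, 1.99], [-1.39, 1.29], [0.1, 2.45], [-1.04, 4.18], [0.21, 1.99], [-2.66, 2.66]. Speed limits (rad/s): [2.57, 2.57, 3.14, 3.14, 3.14, 3.14, 3.14].

### API

Orientations are given as [roll, pitch, yaw] about the fixed x, y, z axes, in that order (R = Rz(yaw) Ry(pitch) Rx(roll)).
In Python, from plant import robot gives the robot as it stands. Calls block until the motion is done:
- robot.goto(position, orientation): joint-space move of the TCP to a pose.
- robot.move_straight(position, vel=0.15, attitude=None, contact_N=None): straight line of the TCP; attitude=None keeps the orientation; vel is the mean speed in m/s. With contact_N (N) it stops when the force on the tool has changed by that much, and returns True; else False.
- robot.move_joints(angles): joint-space move.
- robot.grip(opening, strength=None): opening from 0.0 (shut) to 1.0 (fully open); strength is the grip in N (None keeps the last); returns when the fingers have stopped.
- robot.sleep(seconds).
- robot.inverse_kinematics(position, orientation): joint angles nearest the present ones, or None.
- robot.sense(): the state.
- robot.grab_frame(name): name is "side" or "top"; returns a dict with "image" (420x560x3 uint8, red, green, blue), "range_z" (420x560 float32, m along the optical axis (not along the pixel's ray), 0 where there is no reading), "fx", "fy", "cx", "cy" (pixels), "R" (3x3) and "t" (3): a world point X has camera coordinates R X + t. Camera axes: x right, y down, z forward; pixel columns grow to the right and rows downward; lengths in m; the calibration is good to about 2 mm. A picture is of the moment at which its call begins.
A pose or a line that the arm cannot do raises robot.IKError and nothing moves.
- robot.close_job(): hands the job in; it is judged then, once.
The state is a dict: "t": time; "joint_pos": joint angles; "joint_velocities": joint speeds; "effort": joint torques, N m; "tcp_pos": TCP position; "tcp_rot": TCP orientation; "wrist_force": force on the tool from outside, world axes, zero at the start; "torque": the same for the moment, N m; "opening": opening from 0.0 (shut) to 1.0 (fully open); "gripper_force": force on a finger pad.
Only numpy, scipy, OpenCV 4.12 (cv2) and the standard library are available. Lean on these libraries where they do the work, as an engineer would, in place of code of your own. Each camera call takes 0.05 s, during which the arm holds its last target. There are 200 camera calls.

### The job

Close the open canister of walnuts, where it stands, with the blue lid, then take the cordless vacuum pump from its charging stand, set its foot squarely over the lid's valve and gently push it down until the orange band on the foot has gone inside the pump, but not so far that the foot hits its bottom stop. Finish while still gripping the pump and holding it pressed like that, upright; do not put it down or let go, because it only pumps while it is held in. Leave the other goods on the bench where they stand.

Things in the scene. Friction and masses are not known exactly. Their poses are not given: they have to be found in the camera images.
- canister: open round clear plastic canister with white base and rim band, walnuts inside, standing upright and loose on the bench: outer diameter 116, height 120, wall 3 (mouth 110 wide). About 0.9 kg, it is not to be lifted. Origin: centre of its underside, z up.
- lid: loose lid, lying right way up on the bench: blue flange disc 118 across, 6 thick; under it a black plug 105 across, 10 high, its lower edge tapered to 96; on it, central, a white valve boss 34 across, 18 high: the grip, from above. 0.12 kg. Origin: centre of the plug's underside, z up; flange top at 16, boss top at 34. Seated, the flange lies on the canister's rim: origin 110 above the canister's.
- lid_valve (a point): the valve: centre of the lid's flat boss top, 34 above the lid's origin (144 above the bench when the lid is seated). A black nipple, diameter 10, stands 3 above it.
- stand: black charging stand fixed to the bench: round base 110 across, 12 thick, with a socket of outer diameter 68 rising to 57. The pump stands upright in it on a shoulder 45 above the bench, in a bore 52 across and 12 deep; the foot hangs free below. Lift the pump straight up at least 40 to clear it. Origin: centre of its underside.
- pump: cordless vacuum pump: white cylinder 46 across, 120 long, grey grip band 72 to 104 above its origin (grip at about 92), domed top from 108 up. Origin: centre of the lower end of the body (without the foot), z along it to the top. 0.35 kg. Starts upright in the stand with its origin 45 above the bench. The foot sticks out 22 below the origin when free.
- pump_foot (a joint): how far the pump's foot is pushed into the body, m: 0 free, 0.014 at its bottom stop. The orange band (8 high, next to the body) has gone inside at 0.008. The spring pushes with about 3.6 N at 0 and 0.9 N more per mm: 10.8 N at 8 mm, 15.3 N at 13 mm.
- foot_face (a point): centre of the foot's lower face: a black rubber ring of outer diameter 40, inner diameter 24, 8 high, that goes round the valve nipple and presses on the flat boss top. 22 below the pump's origin when free.
- full_canister: bystander: a second canister of the same size, already closed with a GREEN lid and full of dark red dates; 118 across, 144 to the top of its valve boss. Origin: centre of its underside.
- soy_bottle: bystander: dark amber bottle, red cap, yellow label, diameter 66, height 210. Origin: centre of its underside.
- vinegar_bottle: bystander: green bottle, brass cap, diameter 60, height 200. Origin: centre of its underside.
- chilli_jar: bystander: red jar with red cap, diameter 76, height 95. Origin: centre of its underside.
- paste_tin: bystander: tin can with green label, diameter 74, height 80. Origin: centre of its underside.
- tub: bystander: white tub with a yellow snap lid, diameter 96, height 80. Origin: centre of its underside.
- steel_cup: bystander: open steel cup, diameter 74, height 80. Origin: centre of its underside.
- yellow_packet: bystander: yellow carton packet lying flat, 130 x 60 x 35. Origin: centre of its underside, x along its length.

How it is judged:
On the way, in this order (a step that is already met when the one before it is completed fails the run):
1. the blue lid is seated level on the canister and let go (horizontal distance between lid and canister below 0.005 m and z of lid_valve in the frame of canister between 0.14 and 0.147 m and angle between the z axis of lid and the z axis of canister, either way round below 0.04 rad and contact force between the fingers and lid below 0.1 N), for 0.2 s.
2. the pump is gripped and lifted clear of its stand (z of pump in the frame of stand above 0.085 m and contact force between the fingers and pump above 1 N), for 0.1 s.
At the end, for the whole second after the job is handed in: Blue lid seated on the standing canister (centred within 5 mm, level); the pump, gripped and upright within 7 degrees, presses its foot on the valve (centred within 7 mm, at least 8 N) with the foot pushed in between 8.0 and 13.5 mm, everything at rest (horizontal distance between lid and canister below 0.005 m and z of lid_valve in the frame of canister between 0.14 and 0.147 m and angle between the z axis of lid and the z axis of canister, either way round below 0.04 rad and value of joint pump_foot between 0.008 and 0.0135 m and horizontal distance between foot_face and lid_valve below 0.007 m and z of foot_face in the frame of lid between 0.031 and 0.0365 m and angle between pump's own z axis and vertical below 0.12 rad and contact force between pump and lid above 8 N and contact force between the fingers and pump above 3 N and contact force between the arm and lid below 0.5 N and contact force between the arm and canister below 0.5 N and angle between canister's own z axis and vertical below 0.04 rad and height (world z) of canister between -0.004 and 0.006 m and linear speed of each of pump, canister below 0.02 m/s); the arm keeps its last pose, push and grip.
It fails at once if the pump presses or strikes the lid with more than 40 N (contact force between pump and lid above 40 N).
It fails at once if the canister is knocked over or pushed more than 40 mm (angle between canister's own z axis and vertical above 0.3 rad or distance of canister from where it was at the start of the episode above 0.04 m).
It fails at once if a bystander is moved more than 20 mm (distance of any of full_canister, soy_bottle, vinegar_bottle, chilli_jar, paste_tin, tub, steel_cup, yellow_packet from where it was at the start of the episode above 0.02 m).
It also fails if it takes over 64 s, if anything falls off the work surface, if the arm or the gripper's body presses on something with over 40 N, if the wrist force passes 120 N, or if a joint passes its speed limit or range.

## Working session

There is one attempt and no reset: what is moved stays moved. The work goes in short steps, each a Python script; the robot and the scene stay as the last script left them, time stands still between calls to the robot, and variables do not carry over. Pictures are saved under pics/ and viewed, at most 10 in all, crops included, and the job is handed in when it is done.

```bash
mkdir -p pics; ls; python3 - <<'E'
from plant import robot
import cv2,numpy as np
for n in("top","side"):
    f=robot.grab_frame(n); np.savez(f"{n}0.npz",**f)
    cv2.imwrite(f"pics/{n}0.png",cv2.resize(f["image"][:,:,::-1],(800,600)))
    C=-f["R"].T@f["t"];print(n,C,f["fx"],f["R"].tolist())
print(robot.nose_length,robot.sense())
E
```

```text
pics
top [0.43614204 0.00866876 1.76599244] 507.747655766526 [[0.026942775428627597, -0.9996369754963069, 6.381847850608414e-05], [-0.9948120965100875, -0.02681899741506136, -0.098130698636334], [0.0980967863357746, 0.002580425981614354, -0.9951735335670591]]
side [0.24346074 0.90613478 0.99059114] 430.16457213954067 [[-0.9193402537153635, -0.39344782214367724, 0.0035084396771994145], [-0.2757410280013755, 0.6378914803425502, -0.7190697774090736], [0.2806784341115576, -0.6620372123655794, -0.6949290223237887]]
0.011 {'t': 0.1, 'joint_pos': array([ 1.28804901,  0.46935899, -0.0486385 ,  1.5336006 ,  0.02405754,
        1.14096415, -0.08227382]), 'joint_velocities': array([ 0.00040919, -0.00073609,  0.00279817, -0.0038592 ,  0.00208331,
        0.00013156, -0.00010664]), 'effort': array([ 7.46034784e-04, -5.11517072e+01, -4.68578213e-02, -2.38389426e+01,
        1.08331689e-02,  4.33107125e-03, -7.27138797e-06]), 'tcp_pos': array([ 0.16943496, -0.65286171,  0.2413566 ]), 'tcp_rot': array([-3.13984439e+00,  1.95789035e-06,  2.53924203e-01]), 'wrist_force': array([-0.36705187,  0.12661575, -0.91624446]), 'torque': array([-0.02342997, -0.01282569,  0.01084215]), 'gripper_force': 0.0, 'opening': 1.0028059395240343}
```

View pics/top0.png

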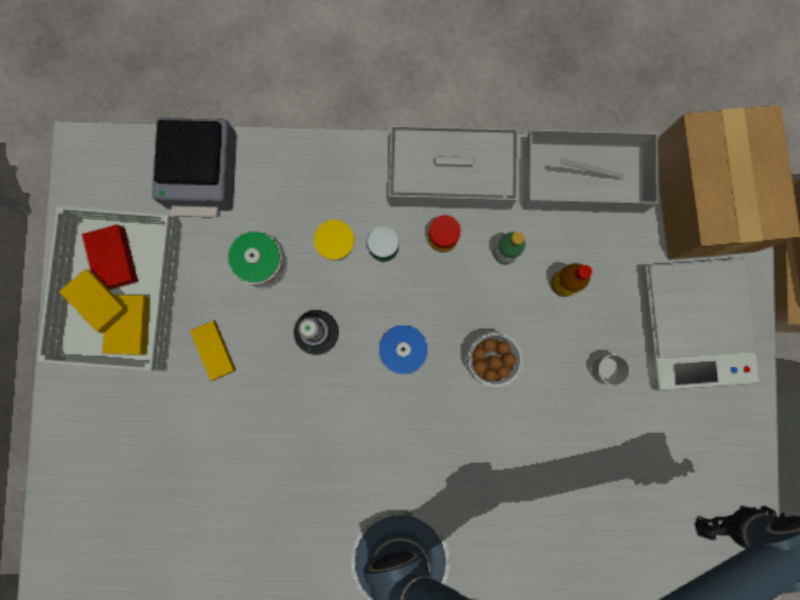

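View pics/side0.png

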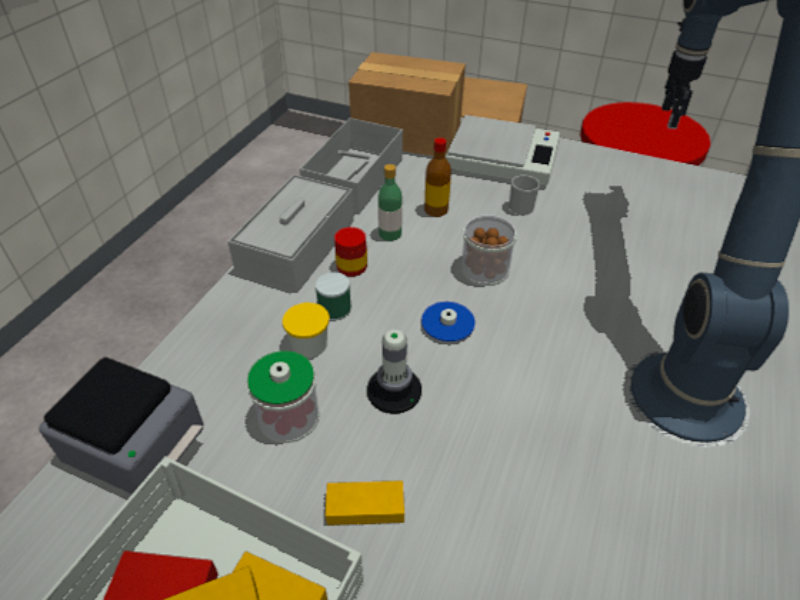

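Top view (800×600): blue lid at (403,350), open walnut canister at (494,359), pump in its stand at (313,329). The neighbours are well clear of all three. Next I'll make metric fits from both cameras.

```bash
cat > vis.py <<'E'
import numpy as np,cv2
from scipy.optimize import least_squares
def cloud(f):
    v,u=np.mgrid[:420,:560]; z=f["range_z"]
    P=np.stack([(u-f["cx"])/f["fx"]*z,(v-f["cy"])/f["fy"]*z,z],-1)
    W=(P-f["t"])@f["R"]; W[z==0]=np.nan
    return W
def ray(f,u,v,h):
    C=-f["R"].T@f["t"]; d=f["R"].T@np.array([(u-f["cx"])/f["fx"],(v-f["cy"])/f["fy"],1.])
    return C+d*(h-C[2])/d[2]
def circ(p,r=None):
    g=lambda q:np.hypot(p[:,0]-q[0],p[:,1]-q[1])-(q[2] if r is None else r)
    return least_squares(g,[*p.mean(0)[:2],r or .05],loss='soft_l1',f_scale=.001).x
def edgefit(f,mask,h,r=None):
    """outline of the largest blob of mask, put on plane z=h, circle-fitted"""
    c=max(cv2.findContours(mask.astype(np.uint8),cv2.RETR_EXTERNAL,cv2.CHAIN_APPROX_NONE)[0],key=cv2.contourArea)
    return circ(np.array([ray(f,u,v,h) for u,v in c[:,0].astype(float)]),r)
E
python3 - <<'E'
from vis import *
np.set_printoptions(precision=4,suppress=True)
for n in("top","side"):
    f=dict(np.load(n+"0.npz")); W=cloud(f); I=f["image"].astype(int)
    r,g,b=I[...,0],I[...,1],I[...,2]
    m=(b>r+60)&(b>g+40)&(W[...,0]>.35)
    print(n,"blue",edgefit(f,m,.016), "median z",np.nanmedian(W[m][:,2]))
    px={"top":dict(lid=(403,350),can=(494,359),pump=(313,328)),"side":dict(lid=(448,316),can=(488,235),pump=(395,338))}[n]
    for k,(u,v) in px.items():
        h={'lid':.034,'can':.12,'pump':.163}[k]
        print(k,"ray",ray(f,u*.7,v*.7,h))
    A=ray(f,px['can'][0]*.7,px['can'][1]*.7,.12)
    d=np.hypot(W[...,0]-A[0],W[...,1]-A[1])
    mm=(d<.075)&(W[...,2]>.112)&(W[...,2]<.13); print("rim cloud",mm.sum(),circ(W[mm]),np.median(W[mm][:,2]))
    B=ray(f,px['pump'][0]*.7,px['pump'][1]*.7,.16);d=np.hypot(W[...,0]-B[0],W[...,1]-B[1])
    mm=(d<.05)&(W[...,2]>.065)&(W[...,2]<.15); print("pump cloud",mm.sum(),circ(W[mm],.023))
    mm=(d<.05)&(W[...,2]>.155); print("pump top",mm.sum(),W[mm].mean(0),W[mm].max(0))
    mm=(d<.09)&(W[...,2]>.008)&(W[...,2]<.018); print("base cloud",mm.sum(),circ(W[mm]))
    cr=lambda u,v:cv2.resize(f["image"][int(v*.7)-40:int(v*.7)+40,int(u*.7)-40:int(u*.7)+40,::-1],(380,380),interpolation=cv2.INTER_NEAREST)
    row=np.hstack([cr(*px['can']),cr(*px['pump'])]); 
    cv2.imwrite(f"pics/crop_{n}.png",row)
    np.save(n+"_row.npy",row)
a=[cv2.resize(np.load(n+"_row.npy"),(600,300),interpolation=cv2.INTER_NEAREST) for n in("top","side")]
cv2.imwrite("pics/crops.png",np.vstack(a))
# nearby obstacle heights
f=dict(np.load("top0.npz"));W=cloud(f)
for nme,(u,v) in dict(soy=(583,271),vin=(516,238),chilli=(444,230),tin=(382,240),tub=(334,238),full=(254,257),cup=(608,367),packet=(212,350)).items(): print(nme,W[int(v*.7),int(u*.7)])
E
```

```text
top blue [0.5015 0.0069 0.0563] median z 0.01552996156454212
lid ray [0.4985 0.006  0.034 ]
can ray [ 0.4806 -0.2003  0.12  ]
pump ray [0.5371 0.2066 0.163 ]
rim cloud 160 [ 0.4801 -0.2016  0.0568] 0.11814640434044736
pump cloud 48 [0.5376 0.2205 0.023 ]
pump top 141 [0.5373 0.2194 0.1623] [0.5583 0.2398 0.1724]
base cloud 366 [0.5393 0.2215 0.0473]
side blue [0.5004 0.0082 0.0578] median z 0.016949070099343457
lid ray [0.4989 0.0131 0.034 ]
can ray [ 0.4785 -0.1827  0.12  ]
pump ray [0.5337 0.2234 0.163 ]
rim cloud 209 [ 0.4817 -0.2002  0.0563] 0.1170883066898886
pump cloud 351 [0.5388 0.2197 0.023 ]
pump top 176 [0.5368 0.2255 0.1623] [0.5597 0.2426 0.1695]
base cloud 479 [0.5388 0.2189 0.0467]
soy [ 0.6763 -0.3796  0.2058]
vin [ 0.7462 -0.2341  0.1985]
chilli [ 0.7797 -0.0798  0.0914]
tin [0.7544 0.0638 0.079 ]
tub [0.7577 0.1783 0.0814]
full [0.6981 0.3511 0.1454]
cup [ 0.475  -0.4903 -0.0001]
packet [0.4896 0.463  0.0334]
```

View pics/crops.png

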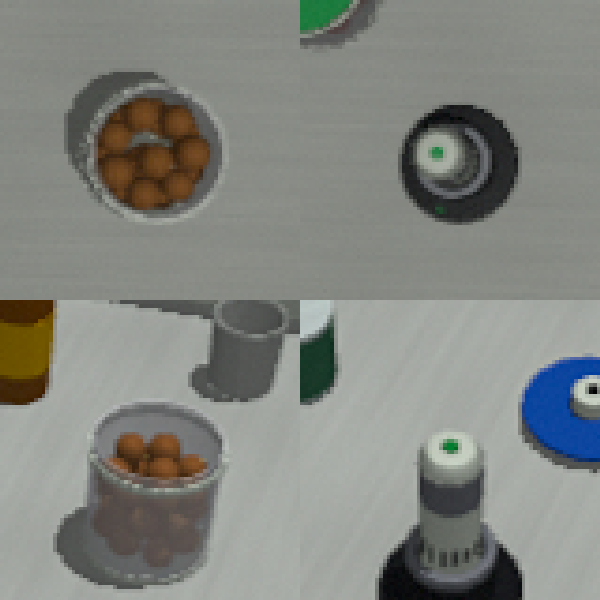

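Crops: canister rim and pump are clean, and both cameras agree to about 2 mm. Lid (0.501,0.0075), canister (0.481,-0.201), pump (0.5385,0.220). Now fetching the lid.

```bash
python3 - <<'E'
from plant import robot
from vis import *
np.set_printoptions(precision=4,suppress=True)
O=[np.pi,0,0]
def s(l): q=robot.sense(); print(l,round(q['t'],2),q['tcp_pos'],q['tcp_rot'],q['wrist_force'],q['opening'],q['gripper_force'])
p=robot.sense()['tcp_pos']
robot.move_straight([p[0],p[1],.32],vel=.2)
robot.goto([.501,.0075,.25],O); s('above')
print(robot.sense()['joint_pos'])
robot.move_straight([.501,.0075,.06],vel=.15)
robot.grip(.65); s('pre')
print(robot.move_straight([.501,.0075,.029],vel=.05,contact_N=6)); s('down')
robot.grip(0,strength=40); s('grip')
robot.move_straight([.501,.0075,.21],vel=.12); s('lift')
for n in("top","side"):
    f=robot.grab_frame(n); np.savez(f"{n}1.npz",**f)
    W=cloud(f); I=f["image"].astype(int); r,g,b=I[...,0],I[...,1],I[...,2]
    m=(b>r+60)&(b>g+40)&(W[...,0]>.35)
    print(n,m.sum(),edgefit(f,m,.197,.058),np.nanmedian(W[m],0))
f=np.load("side1.npz")["image"][100:310,200:480,::-1]; cv2.imwrite("pics/lift.png",cv2.resize(f,(560,420)))
E
```

```text
above 3.27 [0.5012 0.0066 0.2499] [ 3.1414  0.     -0.0016] [-0.0197 -0.5551 -0.0064] 1.0018114026923135 0.0
[ 0.5462  0.258  -0.7571  1.8952  0.2018  1.0657 -1.8652]
pre 5.09 [0.5011 0.0075 0.0602] [ 3.1415 -0.0004 -0.    ] [0.697  0.8648 1.0799] 0.647160471890084 0.0
False
down 5.86 [0.5011 0.0076 0.029 ] [-3.1415 -0.      0.0002] [-0.4003 -0.3474 -0.0106] 0.6513519318189904 0.0
grip 6.18 [0.5014 0.0075 0.0296] [ 3.1413 -0.0009 -0.0001] [-0.8036 -0.3727  4.2503] 0.38074460935790555 39.557631611824036
lift 7.84 [0.5005 0.0074 0.2093] [-3.1414  0.0016  0.0001] [-0.3991  0.0741 -1.61  ] 0.3813336511783529 39.74099814891815
top 15 [ 0.5254 -0.6894  0.058 ] [ 0.4717 -0.7711  0.0543]
side 639 [0.4985 0.011  0.058 ] [0.4862 0.0249 0.1966]
```

View pics/lift.png

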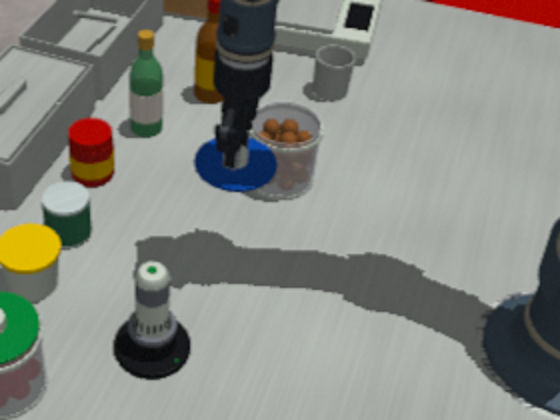

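The picture shows the lid held level at (237,163), directly in the fingers. Carrying it to the canister now.

```bash
python3 - <<'E'
from plant import robot
from vis import *
np.set_printoptions(precision=4,suppress=True)
def s(l): q=robot.sense(); print(l,round(q['t'],2),q['tcp_pos'],q['tcp_rot'],q['wrist_force'],q['opening'],q['gripper_force'])
x,y=.481,-.201
robot.move_straight([x,y,.21],vel=.15); s('over')
robot.move_straight([x,y,.158],vel=.1)
print(robot.move_straight([x,y,.133],vel=.03,contact_N=6)); s('contact')
for n in("top","side"):
    f=robot.grab_frame(n); np.savez(f"{n}2.npz",**f)
f=np.load("side2.npz")["image"][110:250,260:445,::-1]; cv2.imwrite("pics/seat.png",cv2.resize(f,(740,560)))
E
```

```text
over 9.49 [ 0.4812 -0.1999  0.2101] [-3.1412 -0.0001  0.0017] [-0.0576  0.5078 -1.3895] 0.38006139588448634 39.74597454071045
True
contact 10.71 [ 0.4805 -0.2017  0.1427] [ 3.1411  0.0009 -0.0004] [ 1.1194 -1.7816 -2.1208] 0.38142741153992815 39.90865230560303
```

View pics/seat.png

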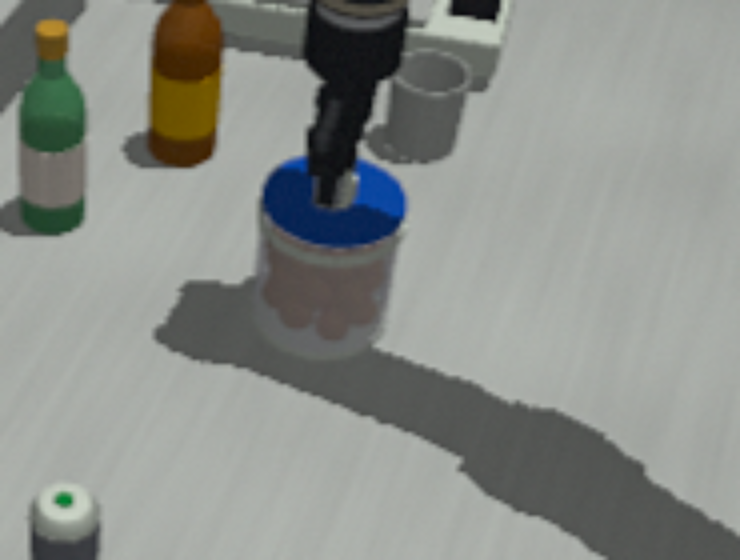

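The lid sits almost flush on the rim, about 3 mm high, with the plug inside. I'll press on until it seats firmly.

```bash
python3 - <<'E'
from plant import robot
from vis import *
np.set_printoptions(precision=4,suppress=True)
def s(l): q=robot.sense(); print(l,round(q['t'],2),q['tcp_pos'],q['tcp_rot'],q['wrist_force'],q['opening'],q['gripper_force'])
print(robot.move_straight([.481,-.201,.134],vel=.02,contact_N=14)); s('press'); robot.sleep(.2); s('settled')
robot.grip(.65); s('open'); p=robot.sense()['tcp_pos']
robot.move_straight([.481,-.201,.25],vel=.1); s('up')
robot.goto([.5385,.22,.28],[np.pi,0,0]); s('abovepump'); print(robot.sense()['joint_pos'])
for n in("top","side"):
    f=robot.grab_frame(n); np.savez(f"{n}3.npz",**f)
    W=cloud(f); I=f["image"].astype(int); r,g,b=I[...,0],I[...,1],I[...,2]
    m=(b>r+60)&(b>g+40)&(W[...,0]>.35)
    A=W[m]; A=A[np.isfinite(A[:,0])]; c=np.linalg.lstsq(np.c_[A[:,:2]-A[:,:2].mean(0),np.ones(len(A))],A[:,2],rcond=None)[0]
    print(n,m.sum(),edgefit(f,m,.126),"plane",c)
    d=np.hypot(W[...,0]-.481,W[...,1]+.201); k=(d<.016)&(W[...,2]>.135);print("boss",k.sum(),W[k].mean(0))
a=[np.load("side3.npz")["image"][110:250,260:445,::-1],np.load("top3.npz")["image"][180:320,250:435,::-1]]
cv2.imwrite("pics/seated.png",np.hstack([cv2.resize(i,(396,300)) for i in a]))
E
```

```text
True
press 11.13 [ 0.4808 -0.2018  0.1396] [ 3.1401  0.0015 -0.0008] [-0.7976 -0.3692  4.7834] 0.381143976063196 40.542070269584656
settled 11.33 [ 0.4808 -0.2018  0.1395] [ 3.1402  0.0014 -0.0007] [0.0159 0.1    4.4489] 0.3771966270891104 40.62686562538147
open 11.68 [ 0.4802 -0.2023  0.1387] [ 3.1402  0.0022 -0.0012] [-0.4875 -0.69    0.1874] 0.6498541708987793 0.0
up 12.94 [ 0.4805 -0.2009  0.2493] [ 3.1405  0.0031 -0.0012] [-0.3521  0.1119  0.2327] 0.6506711091744793 0.0
abovepump 14.51 [0.5391 0.2183 0.2796] [ 3.1404  0.0003 -0.0025] [ 0.6326 -0.4536  0.44  ] 0.6520981554155374 0.0
[ 0.2289  0.431  -0.9267  1.6771  0.3647  1.2187 -2.3557]
top 927 [ 0.4805 -0.2011  0.0565] plane [-0.002   0.098   0.1244]
boss 76 [ 0.4806 -0.201   0.1444]
side 553 [ 0.4802 -0.2001  0.0578] plane [0.009  0.1111 0.1259]
boss 55 [ 0.4804 -0.1985  0.1444]
```

View pics/seated.png

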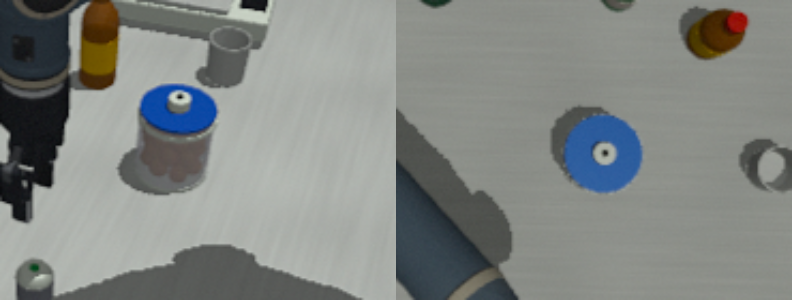

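The lid looks centred and flush, with its boss at (180,100) in the left half and (605,153) in the right; boss top measures 144 mm. I'll check its tilt without the stray scale-button pixels, then grasp the pump.

```bash
python3 - <<'E'
from plant import robot
from vis import *
np.set_printoptions(precision=4,suppress=True)
def s(l): q=robot.sense(); print(l,round(q['t'],2),q['tcp_pos'],q['tcp_rot'],q['wrist_force'],q['opening'],q['gripper_force'])
for n in("top","side"):
    f=dict(np.load(n+"3.npz")); W=cloud(f); I=f["image"].astype(int)
    m=(I[...,2]>I[...,0]+60)&(np.hypot(W[...,0]-.4805,W[...,1]+.2005)<.055)&(abs(W[...,2]-.126)<.02); A=W[m]
    print(n,np.linalg.lstsq(np.c_[A[:,:2]-A[:,:2].mean(0),np.ones(len(A))],A[:,2],rcond=None)[0])
x,y=.5387,.2202
robot.grip(1.0)
robot.move_straight([x,y,.22],vel=.15)
print(robot.move_straight([x,y,.129],vel=.08,contact_N=6)); s('down')
robot.grip(0,strength=90); s('grip')
robot.move_straight([x,y,.20],vel=.06); robot.sleep(.2); s('lift')
robot.move_straight([x,y,.30],vel=.12); robot.sleep(.2); s('lift2')
for n in("top","side"):
    f=robot.grab_frame(n); np.savez(f"{n}4.npz",**f)
    W=cloud(f); d=np.hypot(W[...,0]-x,W[...,1]-y)
    for a,b in((.222,.25),(.25,.275)):
        k=(d<.04)&(W[...,2]>a)&(W[...,2]<b); print(n,a,k.sum(),circ(W[k],.023) if k.sum()>5 else '')
cv2.imwrite("pics/pump.png",cv2.resize(np.load("side4.npz")["image"][120:320,180:380,::-1],(600,600)))
E
```

```text
top [-0.0027 -0.004   0.1254]
side [ 0.0013 -0.0091  0.1272]
False
down 16.85 [0.539  0.2205 0.1296] [-3.1411 -0.001  -0.0001] [-1.5975 -0.1225  0.1041] 1.001101379770318 0.0
grip 17.31 [0.539  0.2201 0.1296] [ 3.1413 -0.0007 -0.0002] [-0.5197 -1.2812  5.4494] 0.520159866198136 90.93761444091797
lift 18.84 [0.5386 0.2201 0.1997] [3.1415 0.0006 0.0001] [ 0.635   0.0903 -4.1037] 0.5203550608958101 91.94265961647034
lift2 20.02 [0.5384 0.22   0.2992] [3.1411 0.0014 0.0001] [ 0.526   0.1305 -3.7776] 0.5219422405801061 91.97832942008972
top 0.222 0 
top 0.25 0 
side 0.222 143 [0.5384 0.22   0.023 ]
side 0.25 138 [0.5384 0.2198 0.023 ]
```

View pics/pump.png

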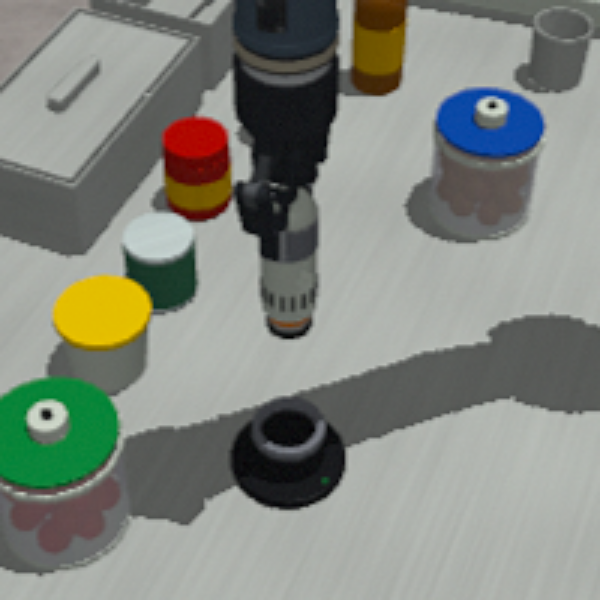

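The pump hangs upright in the jaws, with its foot and orange band showing at (290,327) and its axis on the TCP. Moving it over the valve and touching down gently.

```bash
python3 - <<'E'
from plant import robot
from vis import *
np.set_printoptions(precision=4,suppress=True)
def s(l): q=robot.sense(); print(l,round(q['t'],2),q['tcp_pos'],q['tcp_rot'],q['wrist_force'],q['opening'],q['gripper_force']);return q
x,y=.4805,-.2008
robot.move_straight([.5,0,.30],vel=.15); robot.move_straight([x,y,.30],vel=.15)
robot.move_straight([x,y,.262],vel=.06); robot.sleep(.4); s('above')
for n in("side","top"):
    f=robot.grab_frame(n); np.savez(f"{n}5.npz",**f)
W=cloud(dict(np.load("side5.npz"))); d=np.hypot(W[...,0]-x,W[...,1]-y); k=(d<.04)&(W[...,2]>.185)&(W[...,2]<.235); print("pump",circ(W[k],.023))
print(robot.move_straight([x,y,.244],vel=.015,contact_N=3)); s('touch'); robot.sleep(.3); s('touch2')
cv2.imwrite("pics/touch.png",cv2.resize(robot.grab_frame("side")["image"][90:240,270:430,::-1],(640,600)))
E
```

```text
above 24.44 [ 0.4806 -0.2008  0.2622] [ 3.1414 -0.0003 -0.0001] [-0.5022  0.1585 -3.5332] 0.5203627999190916 91.99219822883606
pump [ 0.4809 -0.2009  0.023 ]
True
touch 25.35 [ 0.4803 -0.2008  0.2493] [-3.1412  0.0006 -0.0001] [ 0.9613 -0.3538  0.899 ] 0.523203753557484 91.93930864334106
touch2 25.65 [ 0.48   -0.2009  0.2489] [-3.1409  0.0011 -0.0002] [ 2.0977 -0.8053  0.5141] 0.5186484084317209 91.93755269050598
```

View pics/touch.png

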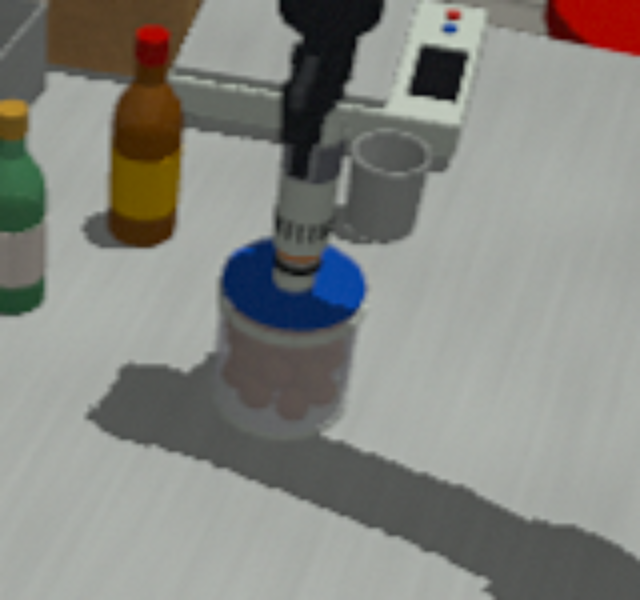

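The foot stands on the boss at (297,270), centred, with the orange band still visible. Pressing about 10.5 mm and checking the spring force.

```bash
python3 - <<'E'
from plant import robot
from vis import *
np.set_printoptions(precision=4,suppress=True)
print(robot.move_straight([.4805,-.2008,.2393],vel=.01,contact_N=14)); robot.sleep(.4)
F=[];P=[]
for i in range(10): q=robot.sense(); F.append(q['wrist_force']);P.append(q['tcp_pos']); robot.sleep(.1)
F=np.mean(F,0); print(q['t'],np.mean(P,0),np.std(P,0),q['tcp_rot'],F,"foot mm",(F[2]+3.65-3.6)/.9)
f=robot.grab_frame("side"); W=cloud(f); d=np.hypot(W[...,0]-.4805,W[...,1]+.2008); k=(d<.04)&(W[...,2]>.175)&(W[...,2]<.215); print("pump",circ(W[k],.023))
m=(f["image"][...,2].astype(int)>f["image"][...,0]+60)&(W[...,0]>.35); print("lid",edgefit(f,m,.126))
cv2.imwrite("pics/press.png",cv2.resize(f["image"][110:215,290:402,::-1],(640,600)))
E
```

```text
False
28.075 [ 0.4805 -0.2009  0.2402] [0. 0. 0.] [-3.1411  0.0035 -0.0003] [ 0.195  -0.6316  9.5577] foot mm 10.675215576026885
pump [ 0.4805 -0.201   0.023 ]
lid [ 0.4788 -0.1977  0.0547]
```

View pics/press.png

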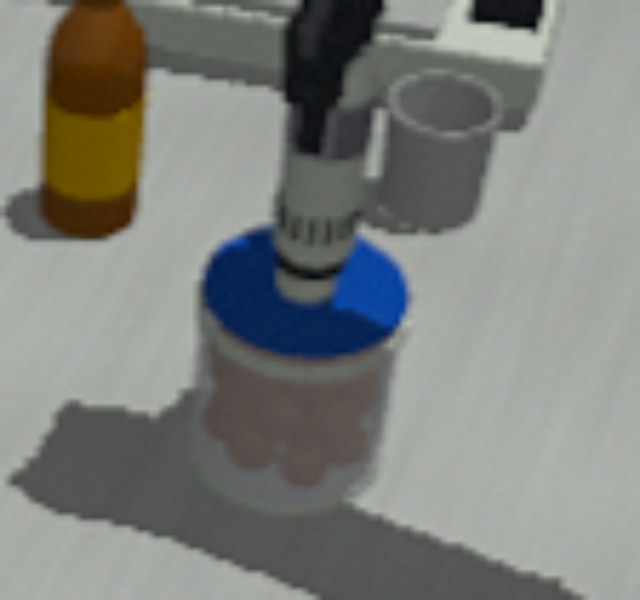

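The orange band has disappeared at (310,265), with only the black ring showing. Geometry gives 10.4 mm of foot travel and force gives 10.7 mm, and everything is steady. Handing in.

```bash
python3 -c "
from plant import robot
print(robot.close_job())"
```

```text
the job is handed in; nothing more can be done
None
```

I handed the job in with the blue lid seated and the pump gripped upright on the valve, its foot pushed in about 10.5 mm and held; the hand-in call returned no verdict.

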